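# Put the dice away in the push-to-open drawer

## Task

Press the handleless front of the little oak drawer unit inward so that its touch latch lets go and the drawer springs out, set the small dice tray with both dice still in it gently down inside the drawer, then press the front in until the latch catches and the drawer stays shut. Press only as hard as it takes to feel the latch bottom, and leave the bell, the token carousel and the stack of game trays where they are.

Things in the scene. Friction and masses are not known exactly. Their poses are not given: they have to be found in the camera images.
- drawer_unit: Low oak drawer unit fixed to the shelf, 170 mm deep (x), 200 wide (y), 78 high, one handleless drawer. Origin on the shelf, middle of the carcass' front edge; x points into the unit, z up; the front faces the robot. To shut: push the drawer in (3 to 9 N, plus 3 N per 0.1 m/s), on past 0 by again 4 to 13 mm (not as for opening) until the latch bottoms, let go: it comes back to 0 and stays.
- drawer (a joint): Drawer travel along the unit's -x, m: 0 latched, 0.085 fully out, negative pressed in. To open, press in from 0 against a 9 N spring; the push-push latch lets go after 4 to 13 mm (unseen, differs) and 1 to 2 mm farther in it bottoms on a stop, where the force climbs steeply. Let go: it springs out fully by itself. Pressed too little it does not switch. Near shut, over 14 N harms the latch.
- drawer_front (a point): Middle of the front's outer face, moves with the drawer; axes as the unit's. Plain oak panel 200 mm wide, 70 high (5 to 75 mm above the shelf), 12 thick, backed by a 15.5 mm thick layer 170 wide, up to 62 mm above the shelf. The face stands 27.5 mm before the carcass' front edge when latched.
- drawer_floor (a point): Point on the drawer's inner floor, 22 mm above the shelf, at the middle of the part open from above when fully out: 85 mm (x) by 156 mm (y), between front and carcass. Moves with the drawer; axes as the unit's. Walls rise 36 mm over the floor; the inside runs on under the carcass top, 113 mm in all.
- dice_tray: Small pale grey hard-plastic tray, 34 mm (x) by 56 mm (y) by 14 mm high, 60 g, two open wells side by side along y with one die in each, walls 3 mm. Lies on the dice mat. Origin at the centre of its underside, z up.
- die_a: Purple resin die, 18 mm, 12 g, in the tray's +y well (13 mm from the tray's middle). It stands on the tray's 3 mm floor and its top is 21 mm above the tray's underside. Origin at the centre of its underside.
- die_b: Its twin, in the tray's -y well.
- dice_mat: Grey silicone dice mat, 200 by 200 by 3 mm, fixed flat on the shelf. Origin at the centre of its underside.
- bell: Stainless steel egg-shaped bell, 58 mm in diameter and 73 mm high with its push pin, loose; stands between mat and drawer unit. Leave alone. Origin at the centre of its underside.
- game_trays: Stack of three grey hard-plastic game trays, 130 by 160 by 74 mm in all, loose. Leave alone. Origin at the centre of its underside.
- carousel: Aluminium token carousel, 150 mm in diameter, 65 mm high with its middle knob; the foot is fixed and the upper part turns. Leave alone. Origin at the centre of its underside.
- carousel_rim (a point): A point on the rim of the carousel's turning part, 75 mm from its axis, 38 mm above the shelf.
Not all that is in view belongs to the job. Of the things that look like the dice_tray, the larger one is meant.

How it is judged:
By the outcome, as a careful person would: the job done as asked, in the order asked, and still so for the second after the job is handed in, with the robot touching nothing.
It also fails if it takes over 69 s, if anything falls off the work surface, if the arm or the gripper's body presses on something with over 40 N, if the wrist force passes 120 N, or if a joint passes its speed limit or range.

## Robot

A 7-joint arm with a two-finger parallel gripper is mounted at the origin on the work surface. World frame = base frame: x ahead of the robot, y to its left, z up, the work surface at z = 0. Lengths are in m, angles in rad, forces in N, time in s.
With the tool pointing down it reaches from about 0.4 to 0.85 m from the base axis. Payload 4.5 kg.
Tool frame: the origin (TCP) lies where the fingers leave the gripper's body, on its centre line; the fingertips stand 64 mm ahead of it and the grasp point (between the pads) lies 45 mm ahead of it; z points along the fingers, y is the line along which they close (so a half turn about z gives the same grasp; the last joint's range is limited). The gripper opens to 88 mm and grips with 3 to 60 N. Pads are 18 mm wide; open, the fingers measure 123 mm over their backs; the gripper's body (75 mm by 187 mm) begins 45 mm behind the grasp point.
Start: joints at [-1.141, 0.689, -0.195, 1.565, 0.157, 0.902, -0.215], TCP at [0.241, 0.577, 0.303] pointing down, gripper open.
Joint ranges: [-3.01, 3.01], [-0.46, 2.08], [-1.47, 1.51], [0.13, 2.56], [-1, 4.14], [0.04, 2.09], [-2.66, 2.66]. Speed limits (rad/s): [2.57, 2.57, 3.14, 3.14, 3.14, 3.14, 3.14].

## Interface

Orientations are given as a unit quaternion [x, y, z, w].
In Python, from plant import r gives the robot as it stands.
- The arm moves only by the tool play_rows, never from a script. Its arguments are lists of equal length, an entry for each row: "translation": the shift along the tool's x, y, z in m, a list of three; "delta_rot": the turn, a rotation vector about the tool's x, y, z in degrees, a list of three; "grip": the opening, from -1 (shut) to 1 (fully open). In form: {"translation": [[x, y, z], ...], "delta_rot": [[rx, ry, rz], ...], "grip": [grip, ...]}. A call has 1 to 20 rows; each row shifts and turns the commanded pose from where the row before left it, along the tool's axes as they then stand; what a row does not reach is not made up. A row lasts 1/8 s, in which the tool goes at most 62.5 mm and 10.7 degrees, less where a joint would pass 70% of its speed; a pose out of reach is approached as far as the arm can. A call with a gripper value outside its range is refused whole. The fingers move at their own pace and stop on an object; "squeeze" is the grip in N (left out, the last holds). Time passes only in rows, so rows that do not move let the fingers close. It gives the time, the measured TCP pose, the force, the opening and the grip force at its end, in the units of the state.
- r.get_state(): the state, without advancing time (a new reading comes with each control period).
- r.snapshot(name): name is "side" or "top"; returns the picture (384x512x3 uint8, blue, green, red); there is no depth.
- r.get_calibration(name): a dict with "intrinsics" (3x3 intrinsics, pixels), "k1" (the pictures are not rectified: a ray, as slopes to the right and down, at radius r is drawn at 1 + k1 r^2 times it, then the intrinsics apply), "eye" and "rotation" of the camera in the world. Camera axes: x right, y up, looking along -z (the intrinsics and any distortion apply to the point x, -y, -z); pixel columns grow to the right and rows downward; lengths in m; the calibration is good to about 2 mm. A picture is of the moment at which its call begins. get_calibration takes no time and is no camera call.
- r.finish_job(): hands the job in; it is judged then, once.
Trained networks look in the newest picture that a camera, given by its name, has taken for a name from the list of things; names that differ only in an ending like _2 or _b are one class to them, and where a whole thing is asked for, a point or a joint stands for the part that bears it (a point fixed in the world has none). Each returns a list of dicts, best first, with "confidence" (0 to 1); they miss things now and then, are a little off and sometimes report something else, mostly with a low value. They report only what shows in the picture. A call takes as long as a camera call. They do not tell look-alikes from the thing itself.
- r.look_for(camera, target): "point" ([x, y, z] in m, in world coordinates, good to about 4 mm: the middle of the surface that is visible of it).
- r.silhouettes(camera, target): "pixels" (384x512 bool, what is visible of it).
The state is a dict: "clock": time; "q": joint angles; "qd": joint speeds; "joint_torque": joint torques, N m; "tool_pos": TCP position; "eef_rot": TCP orientation; "contact_force": force on the tool from outside, world axes, zero at the start; "moment": the same for the moment, N m; "opening": opening from 0.0 (shut) to 1.0 (fully open); "finger_force": force on a finger pad.
Only numpy, scipy, OpenCV 4.12 (cv2) and the standard library are available. Lean on these libraries where they do the work, as an engineer would, in place of code of your own. Each camera call takes 0.05 s, during which the arm holds its last target. There are 200 camera calls.

## Working session

There is one attempt and no reset: what is moved stays moved. The work goes in short steps, Python scripts to look and compute and a tool call to move; the robot and the scene stay as the last step left them, time stands still between calls to the robot, and variables do not carry over. Pictures are saved under pics/ and viewed, at most 10 in all, crops included, and the job is handed in when it is done.

Besides the shell and the picture viewer there is one more tool, called as name(argument=value, ...) on one line, values as JSON. play_rows: Moves the arm, as the interface text tells. Its arguments: {"type":"object","properties":{"translation":{"type":"array","items":{"type":"array","items":{"type":"number"}}},"delta_rot":{"type":"array","items":{"type":"array","items":{"type":"number"}}},"grip":{"type":"array","items":{"type":"number"}},"squeeze":{"type":"number"}},"required":["translation","delta_rot","grip"]}

```bash
mkdir -p pics
cat > h.py <<'E'
import numpy as np, cv2
from plant import r
def proj(cam,P):
    c=r.get_calibration(cam);K=np.array(c["intrinsics"]);R=np.array(c["rotation"]);e=np.array(c["eye"])
    p=(np.atleast_2d(P)-e)@R; s=np.c_[p[:,0]/-p[:,2],p[:,1]/p[:,2]]
    s=s*(1+c["k1"]*(s**2).sum(1))[:,None]
    return s*[K[0,0],K[1,1]]+K[:2,2]
def unproj(cam,px,z):
    c=r.get_calibration(cam);K=np.array(c["intrinsics"]);R=np.array(c["rotation"]);e=np.array(c["eye"])
    d=(np.atleast_2d(px)-K[:2,2])/[K[0,0],K[1,1]]; s=d.copy()
    for _ in range(20): s=d/(1+c["k1"]*(s**2).sum(1))[:,None]
    v=np.c_[s[:,0],-s[:,1],-np.ones(len(s))]@R.T
    return e+v*((z-e[2])/v[:,2])[:,None]
E
python3 - <<'E'
from h import *
for c in("top","side"):
    im=r.snapshot(c);cv2.imwrite(f"pics/{c}0.png",im); print(c,r.get_calibration(c))
    for t in("drawer_front","drawer_unit","dice_tray","die_a","bell","game_trays","carousel","dice_mat"):
        print(c,t,[(np.round(d["point"],3).tolist(),round(d["confidence"],2)) for d in r.look_for(c,t)])
s=r.get_state();print(s)
E
```

```text
top {'intrinsics': array([[392.95727404,   0.        , 255.42421344],
       [  0.        , 392.95727404, 185.09096763],
       [  0.        ,   0.        ,   1.        ]]), 'k1': 0.024344920093869862, 'eye': array([ 0.37000554, -0.00748641,  1.16260781]), 'rotation': array([ 0.06561248, -0.04869506, -0.69964673,  0.70980156])}
top drawer_front [([0.542, -0.198, 0.06], 0.76)]
top drawer_unit [([0.629, -0.209, 0.076], 0.76)]
top dice_tray [([0.41, 0.213, 0.005], 0.51)]
top die_a [([0.546, -0.202, 0.059], 0.73), ([0.566, 0.212, 0.025], 0.51), ([0.582, 0.198, 0.02], 0.47)]
top bell [([0.438, 0.009, 0.05], 0.81)]
top game_trays [([0.582, -0.465, 0.052], 0.78), ([0.589, 0.468, 0.028], 0.38)]
top carousel [([0.587, 0.465, 0.028], 0.68)]
top dice_mat [([0.606, 0.198, 0.0], 0.57)]
side {'intrinsics': array([[421.30102506,   0.        , 260.659929  ],
       [  0.        , 421.30102506, 193.46988522],
       [  0.        ,   0.        ,   1.        ]]), 'k1': -0.08625339289520313, 'eye': array([0.29291774, 1.19638119, 0.75961702]), 'rotation': array([-0.06009973,  0.49844111,  0.86135173, -0.
[... 482 characters left out ...]
k': 0.9, 'q': array([-1.14121251,  0.68909295, -0.19461138,  1.56529363,  0.15730874,
        0.90248443, -0.21511532]), 'qd': array([-0.00133376,  0.00043234, -0.00025326, -0.00205277, -0.00071278,
        0.00196448,  0.00042206]), 'joint_torque': array([ 4.15453533e-04, -5.27468455e+01, -1.26757812e+00, -1.53747618e+01,
       -5.20507561e-02, -9.11208699e-04,  1.79791721e-05]), 'tool_pos': array([0.24093949, 0.57671922, 0.30274911]), 'eef_rot': array([1.96592791e-01, 9.80485223e-01, 5.34766862e-05, 2.58727470e-06]), 'contact_force': array([ 0.38843756, -0.12288342,  0.62191977]), 'moment': array([-0.01042274,  0.00585091,  0.01705029]), 'finger_force': 0.0, 'opening': 1.0049479864067217}
```

```bash
python3 -c "
import cv2,numpy as np
a=cv2.imread('pics/top0.png');b=cv2.imread('pics/side0.png')
cv2.imwrite('pics/t0.png',cv2.resize(a,(800,600)))
cv2.imwrite('pics/s0.png',cv2.resize(b,(800,600)))"
```

```text
(no output)
```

View pics/t0.png

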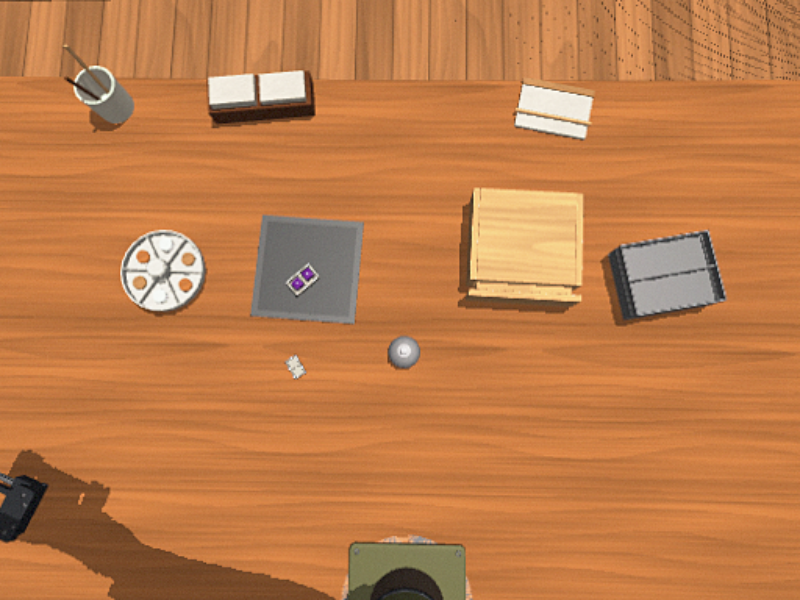

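View pics/s0.png

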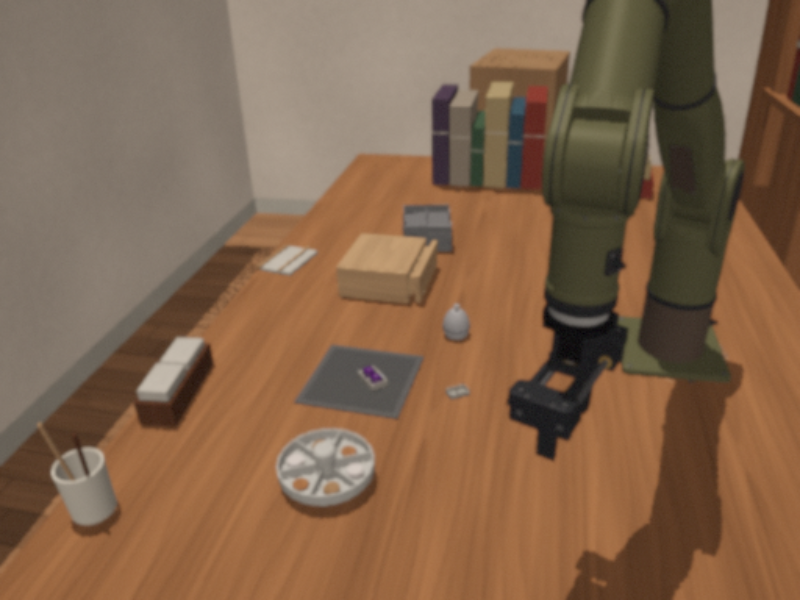

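The top view shows the tray with its purple dice at about (302,280) in the 800x600 picture, turned on the mat. The drawer front is at (525,297) facing the robot, the bell at (404,351), the carousel at (163,270) and the game trays at (668,275). Next I'll measure poses.

```bash
sed -i 's/R=np.array(c\["rotation"\])/R=Rot.from_quat(c["rotation"]).as_matrix()/; 1a from scipy.spatial.transform import Rotation as Rot' h.py
python3 - <<'E'
from h import *
im=r.snapshot("top")
def show(t,z):
    for d in r.silhouettes("top",t):
        m=d["pixels"].astype(np.uint8)
        ys,xs=np.nonzero(m); 
        P=unproj("top",np.c_[xs,ys],z)[:,:2]
        rc=cv2.minAreaRect((P*1000).astype(np.float32))
        print(t,round(d["confidence"],2),m.sum(),"rect",np.round(rc[0],1),np.round(rc[1],1),round(rc[2],1), "mean",P.mean(0).round(4))
        if d["confidence"]>.4: cv2.imwrite(f"pics/m_{t}.png",m*255)
show("dice_tray",.014);show("drawer_front",.075);show("drawer_unit",.078);show("bell",.05);show("die_a",.021);show("game_trays",.074)
cs=[]
for nm,x0,y0,w,h in(("tray",170,155,60,50),("unit",285,110,100,95)):
    c=im[y0:y0+h,x0:x0+w]; cs.append(cv2.resize(c,(400,int(400*h/w)) if nm=="unit" else (400,333),interpolation=cv2.INTER_CUBIC))
H=max(c.shape[0] for c in cs); cs=[cv2.copyMakeBorder(c,0,H-c.shape[0],0,0,cv2.BORDER_CONSTANT) for c in cs]
cv2.imwrite("pics/crop.png",np.hstack(cs))
E
```

```text
dice_tray 0.45 147 rect [572.6 206.1] [36.8 55.3] 41.0 mean [0.5713 0.2055]
dice_tray 0.42 117 rect [408.5 213.1] [40.7 25.5] 35.9 mean [0.4084 0.2129]
drawer_front 0.58 949 rect [ 542.4 -200.3] [201.8  42.8] 87.1 mean [ 0.5419 -0.2   ]
drawer_unit 0.74 5343 rect [ 628.1 -204.1] [210.4 213.5] 88.8 mean [ 0.627  -0.2049]
bell 0.54 306 rect [437.6  10.2] [50.6 53.7] 0.9 mean [0.4372 0.0102]
die_a 0.41 20 rect [563.1 215.1] [12.2 11.9] 2.4 mean [0.5634 0.215 ]
game_trays 0.64 3271 rect [ 581.4 -452.9] [139.3 186.7] 10.7 mean [ 0.58   -0.4535]
game_trays 0.55 5350 rect [ 630.1 -204.3] [208.7 216.9] 86.5 mean [ 0.6283 -0.2056]
```

View pics/crop.png

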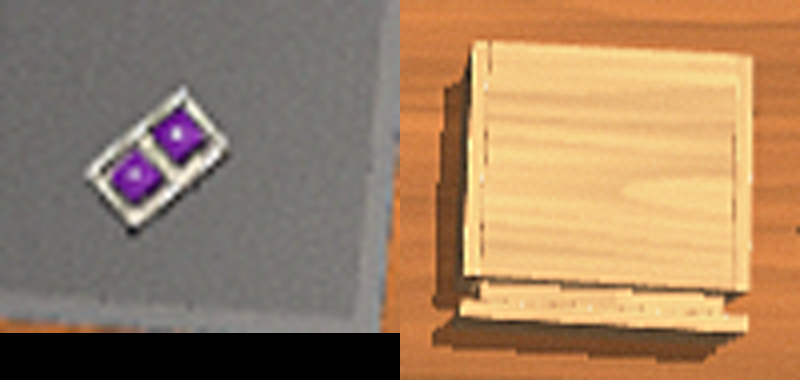

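The crop shows the tray's top corners at about (90,173), (184,90), (228,145) and (133,228). The carcass top corners are at (475,42), (752,57), (747,292) and (467,276), and the front panel's outer top edge runs from (461,315) to (747,330). I'll fit the poses from these.

Run:
```python
from h import *
t=np.array([[90,173],[184,90],[228,145],[133,228]])/6.667+[170,155]-.5
# refine tray by fitting segmentation of bright+purple region
P=unproj("top",t,.017)[:,:2]; print("tray",P.round(4).tolist(),P.mean(0))
for a,b in((0,1),(3,2),(1,2),(0,3)):
    d=P[b]-P[a];print(np.linalg.norm(d),np.degrees(np.arctan2(d[1],d[0])))
u=np.array([[75,42],[352,57],[347,292],[67,276]])/4+[285,110]-.5
P=unproj("top",u,.078)[:,:2];print("unit",P.round(4).tolist(),P.mean(0))
for a,b in((0,1),(3,2),(3,0),(2,1)):
    d=P[b]-P[a];print(np.linalg.norm(d),np.degrees(np.arctan2(d[1],d[0])))
f=np.array([[61,315],[347,330]])/4+[285,110]-.5
F=unproj("top",f,.075)[:,:2];d=F[1]-F[0];print("front",F,np.linalg.norm(d),np.degrees(np.arctan2(d[1],d[0])),F.mean(0))
print(Rot.from_quat(r.get_state()["eef_rot"]).as_matrix().round(3))
```

```text
tray [[0.5681, 0.237], [0.6064, 0.1965], [0.5816, 0.1758], [0.5436, 0.2167]] [0.57492546 0.20648642]
0.05567000648001024 -46.63805846045053
0.05578503406696347 -47.099861782250116
0.03228048665748486 -140.166812588919
0.03183899639514275 -140.4199645994383
unit [[0.7375, -0.1139], [0.7278, -0.31], [0.5582, -0.3014], [0.5672, -0.1079]] [ 0.64768322 -0.2083165 ]
0.19631783835389563 -92.84643943637309
0.19377702920979187 -92.6510454050273
0.1704171123726332 -2.034791647141222
0.16973923119864737 -2.889612461131982
front [[ 0.54002567 -0.10391167]
 [ 0.53203416 -0.30143511]] 0.19768504265009373 -92.31684119584155 [ 0.53602992 -0.20267339]
[[-0.923  0.386  0.   ]
 [ 0.386  0.923  0.   ]
 [-0.     0.    -1.   ]]
```

play_rows(translation=[[-0.04,-0.029,0],[-0.04,-0.029,0],[-0.04,-0.029,0],[-0.04,-0.029,0],[-0.04,-0.029,0],[-0.04,-0.029,0],[-0.04,-0.029,0],[-0.04,-0.029,0],[-0.04,-0.029,0],[-0.0175,-0.048,0.01],[-0.0175,-0.048,0.01],[-0.0175,-0.048,0.02],[-0.0175,-0.048,0.02],[-0.0175,-0.048,0.02],[-0.0175,-0.048,0.02],[-0.0175,-0.048,0.02],[-0.0175,-0.048,0.02],[0,0,0],[0,0,0],[0,0,0]], delta_rot=[[0,0,0],[0,0,0],[0,0,0],[0,0,0],[0,0,0],[0,0,0],[0,0,0],[0,0,0],[0,0,0],[0,0,0],[0,0,0],[0,0,0],[0,0,0],[0,0,0],[0,0,0],[0,0,0],[0,0,-6.7],[0,0,-6.7],[0,0,-6.7],[0,0,0]], grip=[-1,-1,-1,-1,-1,-1,-1,-1,-1,-1,-1,-1,-1,-1,-1,-1,-1,-1,-1,-1], squeeze=20)

```text
clock: 3.75
tool_pos: [0.4538, -0.2115, 0.1627]
eef_rot: [0.023, 1.0, 0.0, 0.0]
contact_force: [0.5, -0.4, 0.7]
opening: 0.006
finger_force: 0.0
```

play_rows(translation=[[0,0.006,0.03],[0,0.006,0.029],[-0.02,0,0],[-0.02,0,0],[-0.01,0,0],[-0.005,0,0],[0,0,0],[0,0,0]], delta_rot=[[0,0,0],[0,0,0],[0,0,0],[0,0,0],[0,0,0],[0,0,0],[0,0,0],[0,0,0]], grip=[-1,-1,-1,-1,-1,-1,-1,-1])

```text
clock: 4.75
tool_pos: [0.5083, -0.2018, 0.1037]
eef_rot: [0.023, 1.0, -0.0, -0.001]
contact_force: [-0.0, 0.1, -0.5]
opening: 0.006
finger_force: 0.0
```

Run:
```python
from h import *
s=r.get_state();print(s["clock"],s["tool_pos"].round(4),s["contact_force"].round(2))
```

```text
4.75 [ 0.5083 -0.2018  0.1037] [-0.03  0.07 -0.54]
```

play_rows(translation=[[-0.004,0,0],[-0.004,0,0],[-0.003,0,0],[-0.002,0,0],[-0.001,0,0],[-0.001,0,0],[0,0,0]], delta_rot=[[0,0,0],[0,0,0],[0,0,0],[0,0,0],[0,0,0],[0,0,0],[0,0,0]], grip=[-1,-1,-1,-1,-1,-1,-1])

```text
clock: 5.62
tool_pos: [0.5241, -0.2023, 0.1037]
eef_rot: [0.023, 1.0, 0.0, -0.0]
contact_force: [-1.0, 0.8, -0.5]
opening: 0.004
finger_force: 0.0
```

play_rows(translation=[[-0.001,0,0],[-0.001,0,0]], delta_rot=[[0,0,0],[0,0,0]], grip=[-1,-1])

```text
clock: 5.88
tool_pos: [0.5262, -0.2025, 0.1037]
eef_rot: [0.022, 1.0, 0.0, 0.0]
contact_force: [-0.2, 0.5, 0.2]
opening: 0.006
finger_force: 0.0
```

play_rows(translation=[[-0.001,0,0],[-0.001,0,0]], delta_rot=[[0,0,0],[0,0,0]], grip=[-1,-1])

```text
clock: 6.12
tool_pos: [0.527, -0.2025, 0.1036]
eef_rot: [0.023, 1.0, -0.0, -0.001]
contact_force: [-3.8, 1.0, 2.4]
opening: 0.008
finger_force: 1.9
```

play_rows(translation=[[-0.001,0,0],[-0.001,0,0]], delta_rot=[[0,0,0],[0,0,0]], grip=[-1,-1])

```text
clock: 6.38
tool_pos: [0.5278, -0.2025, 0.1035]
eef_rot: [0.023, 1.0, -0.0, -0.003]
contact_force: [-7.5, 1.3, 5.0]
opening: 0.0
finger_force: 3.5
```

play_rows(translation=[[-0.001,0,0],[-0.001,0,0]], delta_rot=[[0,0,0],[0,0,0]], grip=[-1,-1])

```text
clock: 6.62
tool_pos: [0.5287, -0.2026, 0.1034]
eef_rot: [0.023, 1.0, -0.0, -0.004]
contact_force: [-7.9, 1.7, 7.1]
opening: 0.005
finger_force: 4.5
```

play_rows(translation=[[-0.001,0,-0.0005],[-0.001,0,-0.0005]], delta_rot=[[0,0,0],[0,0,0]], grip=[-1,-1])

```text
clock: 6.88
tool_pos: [0.5296, -0.2027, 0.1035]
eef_rot: [0.023, 1.0, 0.0, -0.005]
contact_force: [-8.6, 1.5, -0.7]
opening: 0.009
finger_force: 4.5
```

play_rows(translation=[[-0.001,0,0],[-0.001,0,0]], delta_rot=[[0,0,0],[0,0,0]], grip=[-1,-1])

```text
clock: 7.12
tool_pos: [0.5315, -0.2028, 0.1035]
eef_rot: [0.023, 1.0, 0.0, -0.005]
contact_force: [-9.2, 1.5, 1.4]
opening: 0.005
finger_force: 4.6
```

play_rows(translation=[[-0.001,0,0],[-0.001,0,0]], delta_rot=[[0,0,0],[0,0,0]], grip=[-1,-1])

```text
clock: 7.38
tool_pos: [0.5334, -0.2028, 0.1035]
eef_rot: [0.023, 1.0, 0.0, -0.005]
contact_force: [-9.3, 1.4, 2.2]
opening: 0.002
finger_force: 4.8
```

play_rows(translation=[[-0.001,0,0]], delta_rot=[[0,0,0]], grip=[-1])

```text
clock: 7.5
tool_pos: [0.5342, -0.2029, 0.1035]
eef_rot: [0.023, 1.0, 0.0, -0.006]
contact_force: [-9.6, 2.0, 2.9]
opening: 0.007
finger_force: 4.9
```

play_rows(translation=[[-0.001,0,0]], delta_rot=[[0,0,0]], grip=[-1])

```text
clock: 7.62
tool_pos: [0.5352, -0.2029, 0.1035]
eef_rot: [0.023, 1.0, 0.0, -0.006]
contact_force: [-10.3, 1.6, 2.5]
opening: 0.009
finger_force: 4.9
```

play_rows(translation=[[-0.001,0,0]], delta_rot=[[0,0,0]], grip=[-1])

```text
clock: 7.75
tool_pos: [0.5362, -0.203, 0.1035]
eef_rot: [0.023, 1.0, 0.0, -0.006]
contact_force: [-10.2, 1.8, 1.7]
opening: 0.008
finger_force: 5.0
```

play_rows(translation=[[-0.001,0,0]], delta_rot=[[0,0,0]], grip=[-1])

```text
clock: 7.88
tool_pos: [0.5369, -0.203, 0.1035]
eef_rot: [0.023, 1.0, -0.0, -0.006]
contact_force: [-10.9, 1.3, 4.5]
opening: 0.006
finger_force: 5.6
```

play_rows(translation=[[-0.001,0,-0.0003]], delta_rot=[[0,0,0]], grip=[-1])

```text
clock: 8.0
tool_pos: [0.5372, -0.203, 0.1035]
eef_rot: [0.023, 1.0, 0.0, -0.007]
contact_force: [-12.9, 2.2, 0.3]
opening: 0.004
finger_force: 6.0
```

play_rows(translation=[[0.03,0,0],[0.05,0,0],[0.04,0,0],[0.0,0,-0.05],[0,0,-0.05],[0,0,-0.02]], delta_rot=[[0,0,0],[0,0,0],[0,0,0],[0,0,0],[0,0,0],[0,0,0]], grip=[-1,-1,-1,1,1,1])

```text
clock: 8.75
tool_pos: [0.425, -0.1981, 0.2277]
eef_rot: [0.023, 1.0, -0.0, 0.003]
contact_force: [-0.0, -0.2, -0.1]
opening: 0.325
finger_force: 0.0
```

Run:
```python
from h import *
im=r.snapshot("top");cv2.imwrite("pics/t1.png",im); im2=r.snapshot("side")
for c in("top","side"):
  for t in("drawer_front","drawer_floor","dice_tray"):
    print(c,t,[(np.round(d["point"],3).tolist(),round(d["confidence"],2)) for d in r.look_for(c,t)])
a=cv2.resize(im[100:230,150:410],(800,400),interpolation=cv2.INTER_CUBIC)
cv2.imwrite("pics/c1.png",a)
s=r.get_state();print(s["clock"],s["tool_pos"])
```

```text
top drawer_front [([0.53, -0.186, 0.021], 0.87)]
top drawer_floor [([0.529, -0.19, 0.028], 0.69)]
top dice_tray []
side drawer_front [([0.509, -0.206, 0.041], 0.73)]
side drawer_floor [([0.506, -0.206, 0.039], 0.97)]
side dice_tray [([0.418, 0.215, 0.006], 0.55), ([0.574, 0.216, 0.016], 0.47)]
9.15 [ 0.42290205 -0.19754249  0.22392329]
```

View pics/c1.png

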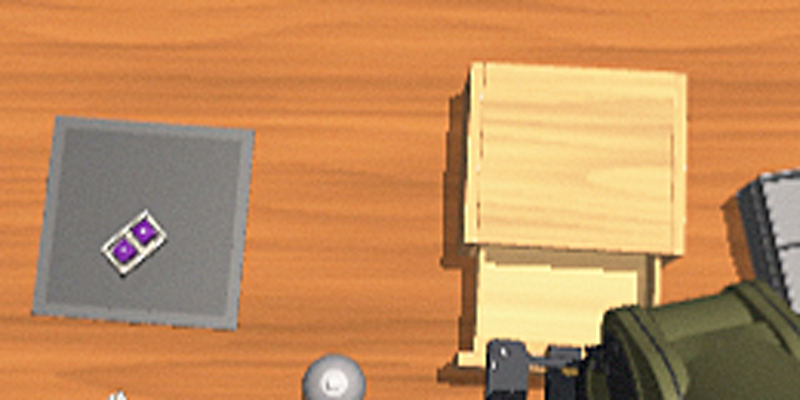

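The drawer is out (its floor shows at about (560,300)) and the tray is untouched at (133,243). Going to the tray now.

play_rows(translation=[[-0.0148,0.0456,0],[-0.0148,0.0456,0],[-0.0148,0.0456,0],[-0.0148,0.0456,0],[-0.0148,0.0456,0],[-0.0148,0.0456,0],[-0.0148,0.0456,0],[-0.0148,0.0456,0],[-0.0149,0.0456,0],[0,0,0.02],[0,0,0.02],[0,0,0.02],[0,0,0.02],[0,0,0.02],[0,0,0],[0,0,0]], delta_rot=[[0,0,0],[0,0,0],[0,0,0],[0,0,0],[0,0,0],[0,0,0],[0,0,0],[0,0,0],[0,0,0],[0,0,-8.9],[0,0,-8.9],[0,0,-8.9],[0,0,-8.9],[0,0,-8.9],[0,0,0],[0,0,0]], grip=[1,1,1,1,1,1,1,1,1,1,1,1,1,1,1,1])

```text
clock: 11.15
tool_pos: [0.5748, 0.2065, 0.1251]
eef_rot: [-0.357, 0.934, 0.0, -0.0]
contact_force: [-0.1, -0.3, 0.4]
opening: 1.001
finger_force: 0.0
```

Run:
```python
from h import *
s=r.get_state();p=s["tool_pos"];M=Rot.from_quat(s["eef_rot"]).as_matrix();print(s["clock"],p.round(4),M.round(3),s["opening"])
print("yaw y",np.degrees(np.arctan2(M[1,1],M[0,1])))
print("tool delta",(M.T@(np.array([.575,.2065,.0695])-p)).round(4))
im=r.snapshot("top");im2=r.snapshot("side");cv2.imwrite("pics/c2.png",np.hstack([cv2.resize(im[130:230,150:250],(400,400)),cv2.resize(im2[200:290,190:280],(400,400))]))
```

```text
11.15 [0.5748 0.2065 0.1251] [[-0.746 -0.666 -0.   ]
 [-0.666  0.746  0.   ]
 [-0.     0.    -1.   ]] 1.001223230090063
yaw y 131.79145871859748
tool delta [-0.0001 -0.0001  0.0556]
```

View pics/c2.png

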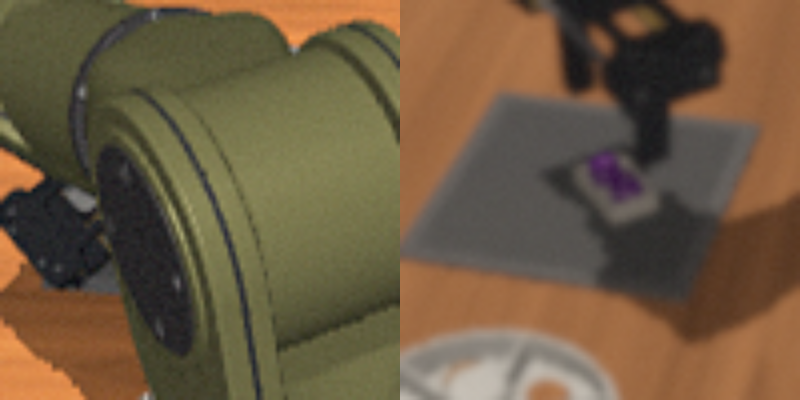

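The top view is blocked by the arm. The side view shows the open fingers, at (655,150) and (575,80), straddling the tray's long axis above it. I'll descend and grip.

play_rows(translation=[[0,0,0.02],[0,0,0.018],[0,0,0.012],[0,0,0.005],[0,0,0],[0,0,0]], delta_rot=[[0,0,0],[0,0,0],[0,0,0],[0,0,0],[0,0,0],[0,0,0]], grip=[1,1,1,1,1,1])

```text
clock: 12.0
tool_pos: [0.5751, 0.2064, 0.0705]
eef_rot: [-0.358, 0.934, 0.0, 0.0]
contact_force: [-0.1, 0.4, 0.3]
opening: 1.005
finger_force: 0.0
```

play_rows(translation=[[0,0,0],[0,0,0],[0,0,0],[0,0,0],[0,0,0],[0,0,0],[0,0,0]], delta_rot=[[0,0,0],[0,0,0],[0,0,0],[0,0,0],[0,0,0],[0,0,0],[0,0,0]], grip=[0.5,0.35,0.25,0,-1,-1,-1], squeeze=10)

```text
clock: 12.88
tool_pos: [0.5749, 0.2061, 0.0701]
eef_rot: [-0.358, 0.934, -0.0, 0.0]
contact_force: [-0.0, -1.8, 2.1]
opening: 0.637
finger_force: 10.0
```

play_rows(translation=[[0,0,-0.005],[0,0,-0.01],[0,0,-0.02],[0,0,-0.03],[0,0,-0.03],[0,0,-0.015],[0.0131,-0.0112,0],[0.0131,-0.0112,0],[0.0261,-0.0224,0],[0.0261,-0.0224,0],[0.0261,-0.0224,0],[0.0261,-0.0224,0],[0.0261,-0.0224,0],[0.0261,-0.0224,0],[0.0261,-0.0224,0],[0.0261,-0.0224,0],[0.0261,-0.0224,0],[0.0261,-0.0224,0],[0.0131,-0.0112,0],[0.0131,-0.0112,0]], delta_rot=[[0,0,0],[0,0,0],[0,0,0],[0,0,0],[0,0,0],[0,0,0],[0,0,0],[0,0,0],[0,0,0],[0,0,0],[0,0,0],[0,0,0],[0,0,0],[0,0,0],[0,0,0],[0,0,0],[0,0,0],[0,0,0],[0,0,0],[0,0,0]], grip=[-1,-1,-1,-1,-1,-1,-1,-1,-1,-1,-1,-1,-1,-1,-1,-1,-1,-1,-1,-1])

```text
clock: 15.38
tool_pos: [0.5205, -0.2037, 0.1795]
eef_rot: [-0.358, 0.934, 0.001, -0.0]
contact_force: [0.0, -0.1, -0.6]
opening: 0.635
finger_force: 10.0
```

play_rows(translation=[[0,0,0],[0,0,0],[0,0,0],[0,0,0],[0,0,0],[0,0,0],[0,0,0],[0,0,0]], delta_rot=[[0,0,4.2],[0,0,8],[0,0,8],[0,0,8],[0,0,8],[0,0,8.2],[0,0,0],[0,0,0]], grip=[-1,-1,-1,-1,-1,-1,-1,-1])

```text
clock: 16.38
tool_pos: [0.5213, -0.2028, 0.1799]
eef_rot: [0.02, 1.0, 0.0, -0.0]
contact_force: [-0.1, -0.5, -0.3]
opening: 0.634
finger_force: 10.0
```

Run:
```python
from h import *
im=r.snapshot("side")
for t in("dice_tray","drawer_floor","die_a"):
    print(t,[(np.round(d["point"],3).tolist(),round(d["confidence"],2)) for d in r.look_for("side",t)])
s=r.get_state();p=s["tool_pos"];M=Rot.from_quat(s["eef_rot"]).as_matrix();print(s["clock"],p.round(4),s["opening"],s["finger_force"])
print("yaw y",np.degrees(np.arctan2(M[1,1],M[0,1])))
print("tool delta",(M.T@(np.array([.5203,-.2028,.089])-p)).round(4))
cv2.imwrite("pics/c3.png",cv2.resize(im[120:220,190:310],(720,600),interpolation=cv2.INTER_CUBIC))
```

```text
dice_tray []
drawer_floor [([0.506, -0.207, 0.036], 0.79)]
die_a [([0.508, -0.205, 0.039], 0.74)]
16.575 [ 0.5212 -0.2032  0.1799] 0.6350642139545639 9.999601989984512
yaw y 87.57188298973479
tool delta [0.0009 0.0003 0.0909]
```

View pics/c3.png

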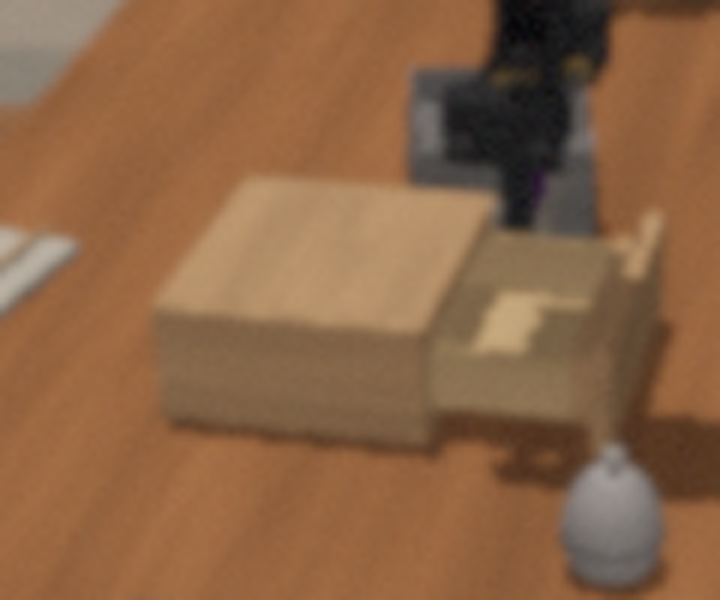

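The open drawer is at about (540,310), and the gripper is above it, with a purple die just visible behind the finger at (540,185). Lowering into the drawer.

play_rows(translation=[[0.001,0,0.01],[0,0,0.02],[0,0,0.02],[0,0,0.015],[0,0,0.01],[0,0,0.006],[0,0,0.004],[0,0,0.002],[0,0,0.001],[0,0,0]], delta_rot=[[0,0,0],[0,0,0],[0,0,0],[0,0,0],[0,0,0],[0,0,0],[0,0,0],[0,0,0],[0,0,0],[0,0,0]], grip=[-1,-1,-1,-1,-1,-1,-1,-1,-1,-1])

```text
clock: 17.82
tool_pos: [0.5203, -0.2032, 0.0922]
eef_rot: [0.022, 1.0, -0.0, 0.0]
contact_force: [-0.9, -0.3, -0.6]
opening: 0.636
finger_force: 10.0
```

play_rows(translation=[[0,0,0.001],[0,0,0.0005],[0,0,0]], delta_rot=[[0,0,0],[0,0,0],[0,0,0]], grip=[-1,-1,-1])

```text
clock: 18.2
tool_pos: [0.5202, -0.2032, 0.0905]
eef_rot: [0.022, 1.0, 0.0, -0.0]
contact_force: [-0.1, -0.2, -0.3]
opening: 0.637
finger_force: 10.0
```

play_rows(translation=[[0,0,0.0005],[0,0,0.0005],[0,0,0]], delta_rot=[[0,0,0],[0,0,0],[0,0,0]], grip=[-1,-1,-1])

```text
clock: 18.58
tool_pos: [0.5202, -0.2031, 0.0894]
eef_rot: [0.022, 1.0, 0.0, -0.0]
contact_force: [-0.7, 0.6, -0.9]
opening: 0.635
finger_force: 10.0
```

play_rows(translation=[[0,0,0.0005],[0,0,0]], delta_rot=[[0,0,0],[0,0,0]], grip=[-1,-1])

```text
clock: 18.82
tool_pos: [0.5202, -0.2032, 0.0891]
eef_rot: [0.022, 1.0, -0.0, 0.0]
contact_force: [-0.3, 0.2, 1.0]
opening: 0.634
finger_force: 10.0
```

play_rows(translation=[[0,0,0.0003],[0,0,0],[0,0,0],[0,0,0],[0,0,-0.01],[0,0,-0.03],[0,0,-0.05],[0.03,0,-0.03],[0.05,0,0],[0.04,0,0]], delta_rot=[[0,0,0],[0,0,0],[0,0,0],[0,0,0],[0,0,0],[0,0,0],[0,0,0],[0,0,0],[0,0,0],[0,0,0]], grip=[0.3,0.4,0.6,0.6,0.6,0.6,0.6,0.6,0.6,-1])

```text
clock: 20.08
tool_pos: [0.3986, -0.1981, 0.2098]
eef_rot: [0.022, 1.0, -0.0, 0.0]
contact_force: [0.3, 0.1, 0.3]
opening: 0.708
finger_force: 0.0
```

Run:
```python
from h import *
im=r.snapshot("top");im2=r.snapshot("side")
s=r.get_state();print(s["clock"],s["tool_pos"].round(4))
cv2.imwrite("pics/c4.png",np.hstack([cv2.resize(im[100:220,285:405],(400,400),interpolation=cv2.INTER_CUBIC),cv2.resize(im2[130:210,220:300],(400,400),interpolation=cv2.INTER_CUBIC)]))
```

```text
20.175 [ 0.3948 -0.1982  0.2093]
```

View pics/c4.png

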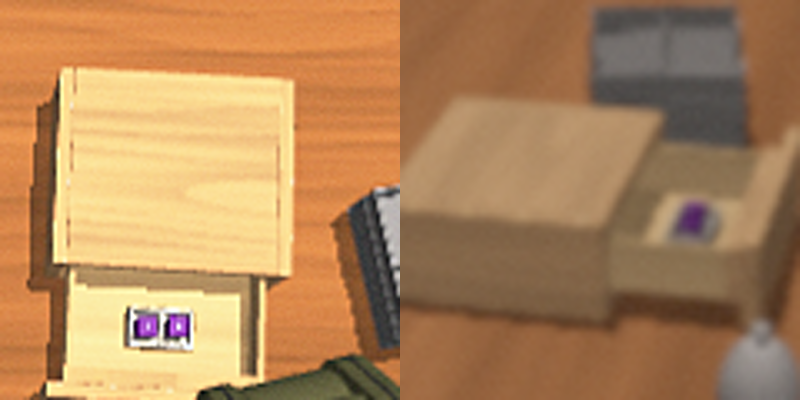

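Both views show the tray standing flat in the drawer with both dice in it: top view (162,328), side view (690,220). Now closing the drawer.

play_rows(translation=[[0,0,0.03],[0,0,0.04],[0,0,0.03],[0,0,0.005],[-0.015,0,0],[-0.01,0,0],[-0.005,0,0],[-0.004,0,0],[-0.004,0,0],[-0.004,0,0],[-0.004,0,0],[-0.004,0,0]], delta_rot=[[0,0,0],[0,0,0],[0,0,0],[0,0,0],[0,0,0],[0,0,0],[0,0,0],[0,0,0],[0,0,0],[0,0,0],[0,0,0],[0,0,0]], grip=[-1,-1,-1,-1,-1,-1,-1,-1,-1,-1,-1,-1], squeeze=20)

```text
clock: 21.68
tool_pos: [0.4487, -0.2001, 0.1036]
eef_rot: [0.022, 1.0, -0.0, -0.002]
contact_force: [-4.0, 0.4, 2.5]
opening: 0.007
finger_force: 2.2
```

play_rows(translation=[[-0.005,0,0],[-0.005,0,0],[-0.005,0,0],[-0.005,0,0]], delta_rot=[[0,0,0],[0,0,0],[0,0,0],[0,0,0]], grip=[-1,-1,-1,-1])

```text
clock: 22.18
tool_pos: [0.4688, -0.201, 0.1035]
eef_rot: [0.022, 1.0, -0.0, -0.002]
contact_force: [-5.2, 0.3, 4.1]
opening: 0.008
finger_force: 3.0
```

play_rows(translation=[[-0.005,0,-0.0003],[-0.005,0,-0.0003],[-0.005,0,0],[-0.005,0,0],[-0.005,0,0],[-0.005,0,0],[-0.004,0,0],[-0.004,0,0],[-0.003,0,0],[-0.002,0,0],[-0.002,0,0]], delta_rot=[[0,0,0],[0,0,0],[0,0,0],[0,0,0],[0,0,0],[0,0,0],[0,0,0],[0,0,0],[0,0,0],[0,0,0],[0,0,0]], grip=[-1,-1,-1,-1,-1,-1,-1,-1,-1,-1,-1])

```text
clock: 23.55
tool_pos: [0.5121, -0.2031, 0.1036]
eef_rot: [0.022, 1.0, -0.0, -0.004]
contact_force: [-8.5, 0.8, 3.2]
opening: 0.006
finger_force: 4.1
```

play_rows(translation=[[-0.002,0,0],[-0.002,0,0],[-0.002,0,0]], delta_rot=[[0,0,0],[0,0,0],[0,0,0]], grip=[-1,-1,-1])

```text
clock: 23.92
tool_pos: [0.5179, -0.2033, 0.1036]
eef_rot: [0.022, 1.0, -0.0, -0.004]
contact_force: [-7.8, 0.9, 3.3]
opening: 0.003
finger_force: 4.3
```

play_rows(translation=[[-0.002,0,0],[-0.002,0,0],[-0.002,0,0],[-0.002,0,0],[-0.0015,0,0],[-0.0015,0,0]], delta_rot=[[0,0,0],[0,0,0],[0,0,0],[0,0,0],[0,0,0],[0,0,0]], grip=[-1,-1,-1,-1,-1,-1])

```text
clock: 24.68
tool_pos: [0.5286, -0.2038, 0.1036]
eef_rot: [0.022, 1.0, -0.0, -0.004]
contact_force: [-8.9, 1.2, 4.8]
opening: 0.003
finger_force: 4.6
```

play_rows(translation=[[-0.001,0,-0.0003],[-0.001,0,0],[-0.001,0,0]], delta_rot=[[0,0,0],[0,0,0],[0,0,0]], grip=[-1,-1,-1])

```text
clock: 25.05
tool_pos: [0.5313, -0.204, 0.1037]
eef_rot: [0.022, 1.0, -0.0, -0.005]
contact_force: [-8.5, 0.6, 3.0]
opening: 0.007
finger_force: 4.6
```

play_rows(translation=[[-0.001,0,0]], delta_rot=[[0,0,0]], grip=[-1])

```text
clock: 25.18
tool_pos: [0.5323, -0.204, 0.1037]
eef_rot: [0.022, 1.0, -0.0, -0.005]
contact_force: [-8.6, 1.1, 3.4]
opening: 0.006
finger_force: 4.7
```

play_rows(translation=[[-0.001,0,0]], delta_rot=[[0,0,0]], grip=[-1])

```text
clock: 25.3
tool_pos: [0.5332, -0.204, 0.1036]
eef_rot: [0.022, 1.0, -0.0, -0.005]
contact_force: [-9.4, 2.0, 3.7]
opening: 0.003
finger_force: 4.7
```

play_rows(translation=[[-0.001,0,0]], delta_rot=[[0,0,0]], grip=[-1])

```text
clock: 25.42
tool_pos: [0.5343, -0.2041, 0.1037]
eef_rot: [0.022, 1.0, -0.0, -0.005]
contact_force: [-9.6, -0.2, 3.9]
opening: 0.004
finger_force: 4.7
```

play_rows(translation=[[-0.001,0,0]], delta_rot=[[0,0,0]], grip=[-1])

```text
clock: 25.55
tool_pos: [0.5352, -0.2041, 0.1036]
eef_rot: [0.022, 1.0, -0.0, -0.005]
contact_force: [-9.6, 1.1, 3.2]
opening: 0.003
finger_force: 4.8
```

play_rows(translation=[[-0.001,0,0]], delta_rot=[[0,0,0]], grip=[-1])

```text
clock: 25.68
tool_pos: [0.5362, -0.2042, 0.1036]
eef_rot: [0.022, 1.0, -0.0, -0.005]
contact_force: [-9.2, 0.2, 3.3]
opening: 0.008
finger_force: 4.8
```

play_rows(translation=[[-0.001,0,0]], delta_rot=[[0,0,0]], grip=[-1])

```text
clock: 25.8
tool_pos: [0.5372, -0.2042, 0.1036]
eef_rot: [0.022, 1.0, -0.0, -0.005]
contact_force: [-10.1, 1.0, 3.8]
opening: 0.007
finger_force: 4.8
```

play_rows(translation=[[-0.001,0,0]], delta_rot=[[0,0,0]], grip=[-1])

```text
clock: 25.92
tool_pos: [0.5382, -0.2043, 0.1037]
eef_rot: [0.022, 1.0, -0.0, -0.005]
contact_force: [-9.6, 1.5, 3.8]
opening: 0.008
finger_force: 4.9
```

play_rows(translation=[[-0.001,0,0]], delta_rot=[[0,0,0]], grip=[-1])

```text
clock: 26.05
tool_pos: [0.539, -0.2043, 0.1037]
eef_rot: [0.022, 1.0, -0.0, -0.005]
contact_force: [-10.7, 1.4, 3.9]
opening: 0.008
finger_force: 5.1
```

play_rows(translation=[[-0.001,0,0]], delta_rot=[[0,0,0]], grip=[-1])

```text
clock: 26.18
tool_pos: [0.5399, -0.2043, 0.1036]
eef_rot: [0.022, 1.0, -0.0, -0.005]
contact_force: [-9.2, 1.6, 5.0]
opening: 0.006
finger_force: 5.2
```

play_rows(translation=[[-0.001,0,0]], delta_rot=[[0,0,0]], grip=[-1])

```text
clock: 26.3
tool_pos: [0.5409, -0.2044, 0.1036]
eef_rot: [0.022, 1.0, -0.0, -0.005]
contact_force: [-10.1, 1.1, 3.3]
opening: 0.009
finger_force: 5.2
```

play_rows(translation=[[-0.001,0,0]], delta_rot=[[0,0,0]], grip=[-1])

```text
clock: 26.42
tool_pos: [0.5419, -0.2044, 0.1037]
eef_rot: [0.022, 1.0, -0.0, -0.005]
contact_force: [-10.4, 1.8, 3.4]
opening: 0.006
finger_force: 5.2
```

play_rows(translation=[[-0.001,0,0]], delta_rot=[[0,0,0]], grip=[-1])

```text
clock: 26.55
tool_pos: [0.5426, -0.2045, 0.1036]
eef_rot: [0.022, 1.0, -0.0, -0.005]
contact_force: [-11.7, 1.1, 6.2]
opening: 0.006
finger_force: 6.0
```

play_rows(translation=[[-0.0005,0,0]], delta_rot=[[0,0,0]], grip=[-1])

```text
clock: 26.68
tool_pos: [0.5427, -0.2044, 0.1037]
eef_rot: [0.022, 1.0, -0.0, -0.006]
contact_force: [-12.7, 2.2, 6.9]
opening: 0.006
finger_force: 6.1
```

play_rows(translation=[[0.01,0,0],[0.02,0,0],[0.04,0,0],[0.05,0,0],[0.0,0,-0.05],[0,0,-0.04],[0,0,0],[0,0,0],[0,0,0]], delta_rot=[[0,0,0],[0,0,0],[0,0,0],[0,0,0],[0,0,0],[0,0,0],[0,0,0],[0,0,0],[0,0,0]], grip=[-1,-1,-1,-1,-1,-1,-1,-1,-1])

```text
clock: 27.8
tool_pos: [0.4277, -0.199, 0.1936]
eef_rot: [0.021, 1.0, 0.0, -0.001]
contact_force: [-0.2, 0.4, 0.7]
opening: 0.011
finger_force: 0.0
```

Run:
```python
from h import *
im=r.snapshot("top");im2=r.snapshot("side")
s=r.get_state();print(s["clock"],s["tool_pos"].round(4),s["contact_force"])
cv2.imwrite("pics/c5.png",np.hstack([cv2.resize(im[100:240,230:410],(400,311),interpolation=cv2.INTER_CUBIC),cv2.resize(im2[120:260,170:350],(400,311),interpolation=cv2.INTER_CUBIC)]))
```

```text
27.9 [ 0.4276 -0.1989  0.1936] [-0.11874315 -0.34518418  0.07219331]
```

View pics/c5.png

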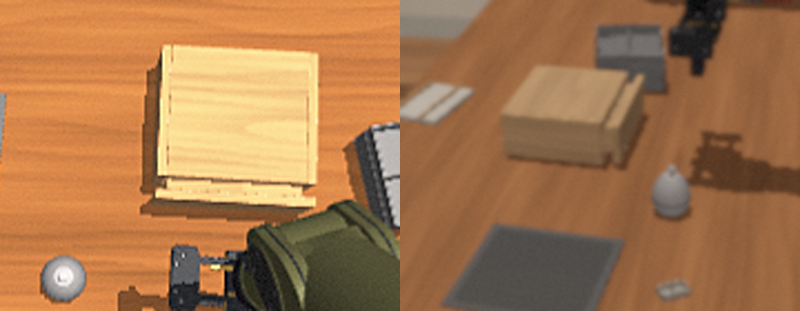

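The drawer is latched shut: its front is at (235,198) in the top view and (625,120) in the side view, as it was at the start. The mat is empty, the bell and game trays are in place, and the robot is clear. Handing in.

```bash
python3 -c "
from plant import r
print(r.finish_job())"
```

```text
the job is handed in; nothing more can be done
None
```

The drawer was opened by its touch latch, the dice tray with both dice set down inside, and the drawer pressed shut and latched, at no more than about 13 N measured; handed in at 27.9 s, with the bell, carousel and game trays never touched.

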